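Bring the square jar of the sauce carousel to the guests' side and hold it there

TASK

Take the sauce carousel by the upright wooden grip on the rim of its turntable and turn it until the square jar stands squarely at the front, in line with the upright steel plate on the base. The turntable has a hidden stop that you can only feel: if it comes up against it before the jar is there, take it round the other way. Turn it only by the grip, do not push on the jars, leave everything else on the counter where it is, and finish still holding the grip with the turntable kept still.

Things in the scene. Friction and masses are not known exactly. Their poses are not given: they have to be found in the camera images.
- base: fixed dark steel plinth of the carousel, a disc 196 mm across and 18 mm high. Origin: centre of its underside, on the upright turning axis. Its +x axis points to the front (roughly away from the robot), z up. The upright front plate stands on a tongue on this axis.
- front_plate (a point): middle of the top edge of the upright steel plate that marks the front: 36 mm wide, 5 mm thick, 65 mm high, 182.5 mm from the turning axis along the base's +x.
- turntable: round wooden turntable 260 mm across, top 38 mm above the counter. Origin on the turning axis at its underside; +x points to the grip post, z up. Friction about 2 N at the grip; stays where left. It turns 6.5 rad (just over once round) between two unseen stops inside; where they lie differs every time: the short way to the front may be blocked, then the other way is free.
- handle: the plain round wooden grip, an upright sleeve 24 mm across and 64 mm long, from 128 to 192 mm above the counter, clear above the jars. It spins freely on a 12 mm steel post fixed on the rim of the turntable, 115 mm from the turning axis. Origin: centre of its underside, on the post, 128 mm above the counter; z up.
- grip (a point): a point on the axis of the round wooden grip, 165 mm above the counter (27 mm below its top): the height to pinch it from above. The grip spins on its post, so the fingers may keep their heading while it goes round.
- rack: jar rack: wooden disc 188 mm across with four fixed amber jars with steel lids, three round (55 mm), one square (54 mm), 90 degrees apart, middles 58 mm from the turning axis, tops 116 mm above the counter. Turns with the turntable, clamped at an angle to the grip that differs every time. Origin on the axis, 38 mm above the counter; +x points exactly away from the square jar, z up.
- square_jar (a point): middle of the top of the square jar's lid, 116 mm above the counter, 58 mm from the turning axis.
- dip_bowl: loose white china bowl, 90 mm across, 40 mm high, beside the carousel; leave it. Origin: centre of its underside.
- shaker: loose glass jar with steel cap, 46 mm across, 95 mm high, beside the carousel; leave it. Origin: centre of its underside.
- tongs: loose flat steel tongs, 205 mm long, 13 mm high, lying on the counter; leave them. Origin: underside, near the middle.
- napkin_box: loose white napkin box 110 x 120 x 70 mm, to the robot's left; leave it. Origin: centre of its underside.
- sauce_bottle: loose bottle, 60 mm across, 190 mm high, to the robot's right; leave it. Origin: centre of its underside.

How it is judged (in metres and radians):
At the end, for the whole second after the job is handed in: The square jar is at the front within 0.12 rad (7 degrees) of the line from the turning axis to the front plate, the turntable is still (under 0.05 rad/s), and the fingers still hold the grip (contact over 1 N, grasp point within 40 mm of the grip point), all through the last second (angle between the x axis of rack and the x axis of base, either way round below 0.12 rad and x of square_jar in the frame of base above 0.04 m and angular speed of turntable below 0.05 rad/s and contact force between the fingers and handle above 1 N and distance between the grasp point and grip below 0.04 m); the arm keeps its last pose, push and grip.
It fails at once if the jars or their rack are pushed by the robot (over 4 N) (contact force between any of the fingers, the arm and rack above 4 N).
It fails at once if something else on the counter is moved by more than 20 mm (distance of any of dip_bowl, shaker, tongs, napkin_box, sauce_bottle from where it was at the start of the episode above 0.02 m).
It also fails if it takes over 72 s, if anything falls off the work surface, if the arm or the gripper's body presses on something with over 40 N, if the wrist force passes 120 N, or if a joint passes its speed limit or range.

ROBOT

A 6-joint arm with a two-finger parallel gripper is mounted at the origin on the work surface. World frame = base frame: x ahead of the robot, y to its left, z up, the work surface at z = 0. Lengths are in mm, angles in degrees, forces in N, time in s.
With the tool pointing down it reaches from about 300 to 850 mm from the base axis. Payload 4.2 kg.
Tool frame: the origin (TCP) lies between the finger pads; the fingertips stand 14 mm ahead of it and the grasp point (between the pads) lies 5 mm behind it (env.finger_overhang is the distance from the TCP to the fingertips, in mm); z points along the fingers, y is the line along which they close (so a half turn about z gives the same grasp; the last joint's range is limited). The gripper opens to 91 mm and grips with 3 to 60 N. Pads are 32 mm wide; open, the fingers measure 118 mm over their backs; the gripper's body (76 mm by 178 mm) begins 60 mm behind the grasp point.
Start: joints at [66.635, 18.312, 89.639, -0, 72.044, -1.146], TCP at [217.442, 532.319, 203.376] pointing down, gripper open.
Joint ranges: [-177.97, 177.97], [-48.28, 115.42], [12.27, 149.76], [-77.06, 257.06], [2.81, 150.46], [-146.56, 146.56]. Speed limits (degrees/s): [147.25, 147.25, 180, 180, 180, 180].

INTERFACE

Orientations are given as [roll, pitch, yaw] about the fixed x, y, z axes, in that order (R = Rz(yaw) Ry(pitch) Rx(roll)).
In Python, from workcell import status, cams, env, finder gives the robot as it stands.
- The arm moves only by the tool apply_moves, never from a script. Its argument "increments" is a list of rows, each a list of 7 numbers: the opening, from -1 (shut) to 1 (fully open), then the shift along the world's x, y, z in m, then the turn, a rotation vector about the world's x, y, z in degrees. In form: [[gripper, x, y, z, ax, ay, az], ...]. A call has 1 to 5 rows; each row shifts and turns the commanded pose from where the row before left it; what a row does not reach is not made up. A row lasts 1/12 s, in which the tool goes at most 41.7 mm and 7.16 degrees, less where a joint would pass 70% of its speed; a pose out of reach is approached as far as the arm can. A call with a gripper value outside its range is refused whole. The fingers move at their own pace and stop on an object; "newtons" is the grip in N (left out, the last holds). Time passes only in rows, so rows that do not move let the fingers close. It gives the time, the measured TCP pose, the force, the opening and the grip force at its end, in the units of the state.
- status.state(): the state, without advancing time (a new reading comes with each control period).
- cams.grab_frame(name): name is "scene" or "top" or "wrist"; returns a dict with "color" (384x512x3 uint8, red, green, blue), "intrinsics" (3x3 intrinsics, pixels), "R" (3x3) and "t" (3): a world point X has camera coordinates R X + t. Camera axes: x right, y down, z forward; pixel columns grow to the right and rows downward; lengths in mm; the calibration is good to about 2 mm. The wrist camera is an equidistant fisheye: a pixel r from the principal point sees the ray r / f radians off the axis. A picture is of the moment at which its call begins. There is no depth.
- env.job_done(): hands the job in; it is judged then, once.
Trained networks look in the newest picture that a camera, given by its name, has taken for a name from the list of things; names that differ only in an ending like _2 or _b are one class to them, and where a whole thing is asked for, a point or a joint stands for the part that bears it (a point fixed in the world has none). Each returns a list of dicts, best first, with "score" (0 to 1); they miss things now and then, are a little off and sometimes report something else, mostly with a low value. They report only what shows in the picture. A call takes as long as a camera call.
- finder.boxes_of(query, camera): "rect" ([left, top, width, height] in pixels, round what is visible of it).
- finder.trace(query, camera): "pixels" (384x512 bool, what is visible of it) and "rect" ([left, top, width, height] in pixels, round what is visible of it).
The state is a dict: "time_s": time; "qpos": joint angles; "qvel": joint speeds; "effort": joint torques, N m; "ee_pos": TCP position; "ee_rot": TCP orientation; "force": force on the tool from outside, world axes, zero at the start; "torque": the same for the moment, N m; "gripper_width": finger opening in mm; "gripper_force": force on a finger pad.
Only numpy, scipy, OpenCV 4.12 (cv2) and the standard library are available. Lean on these libraries where they do the work, as an engineer would, in place of code of your own. Each camera call takes 0.05 s, during which the arm holds its last target. There are 200 camera calls.

## Working session

There is one attempt and no reset: what is moved stays moved. The work goes in short steps, Python scripts to look and compute and a tool call to move; the robot and the scene stay as the last step left them, time stands still between calls to the robot, and variables do not carry over. Pictures are saved under pics/ and viewed, at most 10 in all, crops included, and the job is handed in when it is done.

Besides the shell and the picture viewer there is one more tool, called after "Emit:" by a JSON object that holds its "fn" and its "kwargs". apply_moves: Moves the arm, as the interface text tells. Its arguments: {"type":"object","properties":{"increments":{"type":"array","items":{"type":"array","items":{"type":"number"}}},"newtons":{"type":"number"}},"required":["increments"]}

```bash
mkdir -p pics; cat > h.py <<'E'
import numpy as np, cv2
from workcell import status, cams, env, finder
def ray_z(f,px,z):
    K,R,t=[np.array(f[k],float) for k in("intrinsics","R","t")]
    d=R.T@np.linalg.inv(K)@np.array([px[0],px[1],1.]); C=-R.T@t
    return C+d*(z-C[2])/d[2]
def cen(q,cam):
    r=finder.trace(q,cam)
    if not r: return None
    m=r[0]["pixels"]; v,u=np.nonzero(m)
    return r[0]["score"],u.mean(),v.mean(),r[0]["rect"]
E
python3 - <<'E'
from h import *
s=status.state();print(s["ee_pos"],s["ee_rot"],s["gripper_width"],s["time_s"])
for c in("top","scene"):
    f=cams.grab_frame(c);cv2.imwrite(f"pics/{c}0.png",f["color"][:,:,::-1])
    print(c,-np.array(f["R"]).T@f["t"])
    for q,z in(("front_plate",65),("handle",192),("square_jar",116),("base",0),("turntable",38),("rack",80)):
        r=cen(q,c); print(q,r, r and ray_z(f,r[1:3],z).round(1))
E
```

```text
[217.2056792  531.82254122 202.52495104] [-1.79898433e+02 -2.06826888e-03  1.57782921e+02] 91.3816551343775 0.0
top [ 392.08255846   18.51081415 1182.72731193]
front_plate (0.9, np.float64(246.30752106853237), np.float64(189.73445698839242), [201.0, 127.0, 89.9, 106.3]) [568.   27.6  65. ]
handle (0.53, np.float64(245.56764085567943), np.float64(190.60500150647786), [211.3, 161.2, 68.3, 63.4]) [545.8  28.4 192. ]
square_jar (0.93, np.float64(245.5994591346154), np.float64(190.5760216346154), [212.3, 157.9, 67.6, 69.4]) [557.6  29.1 116. ]
base (0.97, np.float64(246.3856403825051), np.float64(189.8401003292052), [205.0, 129.0, 91.2, 104.9]) [578.   27.9   0. ]
turntable (0.66, np.float64(245.94215150008287), np.float64(191.9020387866733), [201.8, 148.9, 88.1, 88.9]) [565.8  28.7  38. ]
rack (0.87, np.float64(245.8780487804878), np.float64(190.47113306576102), [213.0, 163.6, 66.1, 57.9]) [563.5  28.7  80. ]
scene [1482.27585115  294.1061507   888.36241158]
front_plate (0.79, np.float64(257.9683598794662), np.float64(221.68316831683168), [219.7, 162.6, 83.1, 107.2]) [612.1  31.5  65. ]
handle (0.68, np.float64(230.61379310344827), np.float64(174.6344827586207), [223.9, 164.9, 8.1, 16.0]) [577.  -64.9 192. ]
square_jar (0.9, np.float64(261.7272006344171), np.float64(214.3802537668517), [231.0, 184.2, 62.0, 58.1]) [633.   48.7 116. ]
base None None
turntable (0.78, np.float64(260.00935828877004), np.float64(218.14126559714796), [222.4, 164.2, 81.2, 90.5]) [565.9  24.   38. ]
rack (0.86, np.float64(261.9591258599757), np.float64(214.4067179279644), [229.7, 185.4, 60.7, 57.2]) [593.3  37.9  80. ]
```

View pics/top0.png

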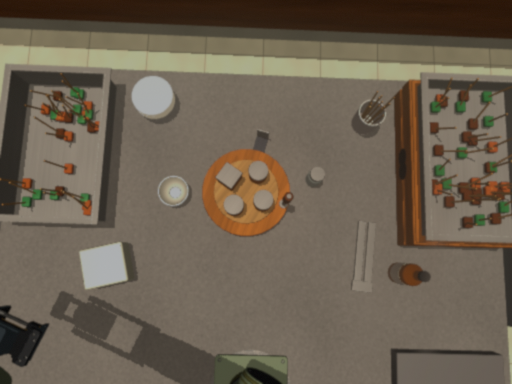

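View pics/scene0.png

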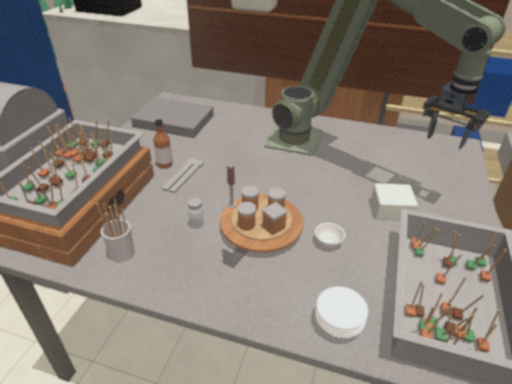

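The top view shows the turntable centred near (246,192), the plate at (262,134), the grip at (288,197) and the square jar at (230,176). I'll zoom in for accurate pixels.

```bash
python3 - <<'E'
from h import *
i=cv2.imread("pics/top0.png")[120:245,190:340]
cv2.imwrite("pics/crop.png",cv2.resize(i,None,fx=4.8,fy=4.8,interpolation=cv2.INTER_CUBIC))
E
```

```text
(no output)
```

View pics/crop.png

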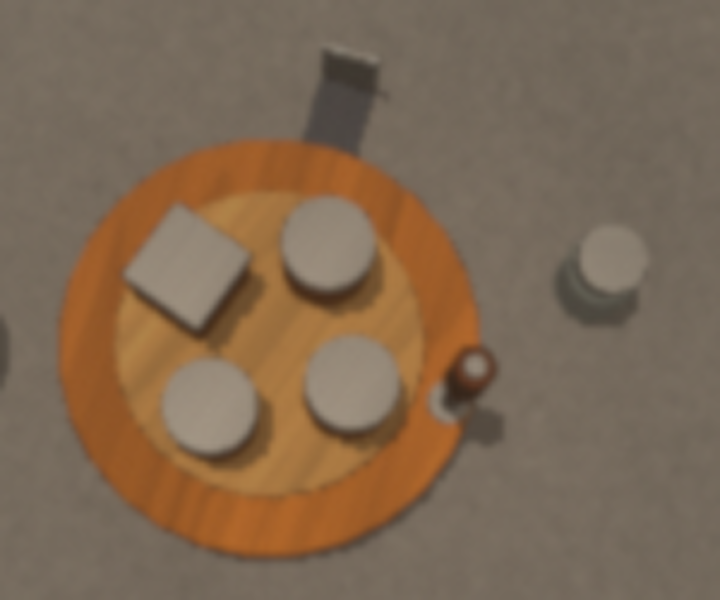

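The crop shows plate top at (350,55), jar lid at (187,268), grip top at (476,367), shaker cap at (614,258), turntable centre at (270,348), and round lids at (329,243), (210,407) and (353,384).

```bash
python3 - <<'E'
from h import *
f=cams.grab_frame("top")
P=lambda x,y,z: ray_z(f,(190+(x+.5)/4.8-.5,120+(y+.5)/4.8-.5),z)
c1=P(270,348,38); L=[P(*p,116) for p in((187,268),(329,243),(210,407),(353,384))]
c2=sum(L)/4; c=(c1+c2)/2; print(c1,c2)
pl=P(350,55,65); g=P(476,367,192); sh=P(614,258,95)
for n,p in(("plate",pl),("jar",L[0]),("grip",g),("shaker",sh)):
    d=(p-c)[:2]; print(n,p.round(1),np.hypot(*d).round(1),np.degrees(np.arctan2(d[1],d[0])).round(1))
# lid-based jar angle from all four
print([np.degrees(np.arctan2(*(l-c2)[[1,0]])).round(1) for l in L])
for q,z in(("dip_bowl",40),("shaker",95)):
    r=cen(q,"top");print(q,ray_z(f,r[1:3],z).round(1))
E
```

```text
[565.23230791  28.95790909  38.        ] [566.60344121  28.77296258 116.        ]
plate [743.4 -14.1  65. ] 182.6 -13.6
jar [598.1  77.1 116. ] 58.0 56.3
grip [535.3 -81.6 192. ] 114.6 -105.5
shaker [ 616.5 -171.4   95. ] 206.5 -75.8
[np.float64(56.9), np.float64(-33.5), np.float64(146.1), np.float64(-123.8)]
dip_bowl [562.6 241.7  40. ]
shaker [ 607.7 -162.    95. ]
```

Emit:
{"fn": "apply_moves", "kwargs": {"increments": [[1,0,0,0.03,0,0,0],[1,0.018,-0.035,0,0,0,0],[1,0.018,-0.035,0,0,0,0],[1,0.018,-0.035,0,0,0,0],[1,0.018,-0.035,0,0,0,0]]}}

```text
time_s: 1.27
ee_pos: [289.8, 390.9, 233.5]
ee_rot: [180.0, 0.0, 157.9]
force: [1.3, -0.5, -0.2]
gripper_width: 91.3
gripper_force: 0.0
```

Emit:
{"fn": "apply_moves", "kwargs": {"increments": [[1,0.018,-0.035,0,0,0,0],[1,0.018,-0.035,0,0,0,0],[1,0.018,-0.035,0,0,0,0],[1,0.018,-0.035,0,0,0,0],[1,0.018,-0.035,0,0,0,0]]}}

```text
time_s: 1.68
ee_pos: [379.9, 215.6, 233.7]
ee_rot: [180.0, 0.0, 157.8]
force: [0.6, -0.9, -0.5]
gripper_width: 91.3
gripper_force: 0.0
```

Emit:
{"fn": "apply_moves", "kwargs": {"increments": [[1,0.018,-0.035,0,0,0,0],[1,0.018,-0.035,0,0,0,0],[1,0.018,-0.035,0,0,0,0],[1,0.018,-0.035,0,0,0,0],[1,0,0,0,0,0,0]]}}

```text
time_s: 2.1
ee_pos: [454.2, 71.9, 233.5]
ee_rot: [-179.9, 0.2, 157.4]
force: [0.6, -0.1, 0.0]
gripper_width: 91.3
gripper_force: 0.0
```

Emit:
{"fn": "apply_moves", "kwargs": {"increments": [[1,0.018,-0.035,0,0,0,0],[1,0.018,-0.035,0,0,0,0],[1,0.018,-0.035,0,0,0,0],[1,0.018,-0.035,0,0,0,0],[1,0.009,-0.0135,0,0,0,0]]}}

```text
time_s: 2.52
ee_pos: [534.1, -79.8, 233.2]
ee_rot: [-179.9, 0.1, 157.6]
force: [0.2, 0.1, 1.1]
gripper_width: 91.4
gripper_force: 0.0
```

```bash
python3 - <<'E'
from h import *
s=status.state();print(s["ee_pos"],s["qpos"])
f=cams.grab_frame("wrist");i=f["color"][:,:,::-1].copy()
K,R,t=[np.array(f[k],float) for k in("intrinsics","R","t")]
def proj(X):
    c=R@X+t; th=np.arctan2(np.hypot(c[0],c[1]),c[2]); h=c[:2]/np.hypot(c[0],c[1])
    return K[:2,2]+K[0,0]*th*h
for X in((535.3,-81.6,192),(535.3,-81.6,128)): cv2.circle(i,tuple(int(v) for v in proj(np.array(X)).round()),3,(0,255,0),1)
cv2.imwrite("pics/w1.png",i)
E
```

```text
[534.07793114 -79.80577632 233.20053833] [ -9.66184561  14.0849877   91.28807433  -0.09234324  74.54817164
 -77.25958525]
```

View pics/w1.png

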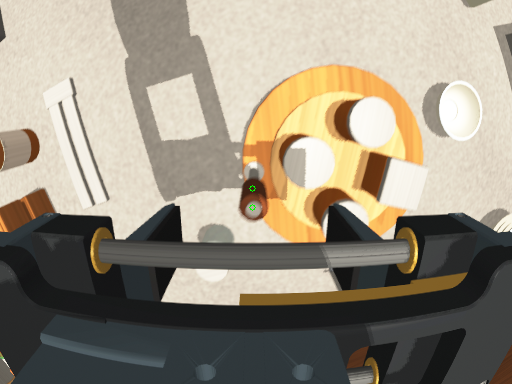

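The wrist view shows the grip top at (253,208), exactly where my estimate projects, and it lies between the fingers. I'll descend and close.

Emit:
{"fn": "apply_moves", "kwargs": {"increments": [[1,0.0005,-0.001,-0.02,0,0,0],[1,0,0,-0.02,0,0,0],[1,0,0,-0.02,0,0,0],[1,0,0,-0.013,0,0,0],[1,0,0,0,0,0,0]]}}

```text
time_s: 2.98
ee_pos: [530.5, -75.5, 157.6]
ee_rot: [-180.0, -0.4, 157.8]
force: [-1.5, 0.5, 0.1]
gripper_width: 90.8
gripper_force: 0.0
```

Emit:
{"fn": "apply_moves", "kwargs": {"increments": [[-1,0,0,0,0,0,0],[-1,0,0,0,0,0,0],[-1,0,0,0,0,0,0],[-1,0,0,0,0,0,0],[-1,0,0,0,0,0,0]], "newtons": 20}}

```text
time_s: 3.4
ee_pos: [533.4, -77.1, 161.2]
ee_rot: [180.0, 0.1, 157.8]
force: [0.0, -0.2, 0.7]
gripper_width: 60.8
gripper_force: 0.0
```

Emit:
{"fn": "apply_moves", "kwargs": {"increments": [[-1,0,0,0,0,0,0],[-1,0,0,0,0,0,0],[-1,0,0,0,0,0,0],[-1,0,0,0,0,0,0],[-1,0,0,0,0,0,0]]}}

```text
time_s: 3.82
ee_pos: [532.9, -77.2, 160.4]
ee_rot: [180.0, -0.0, 157.8]
force: [0.1, 0.3, 0.1]
gripper_width: 27.4
gripper_force: 0.0
```

```bash
cat > arc.py <<'E'
import sys,numpy as np
a0,st,n=map(float,sys.argv[1:])
a=np.radians(a0+st*np.arange(int(n)+1)); p=115*np.c_[np.cos(a),np.sin(a)]
for k,d in enumerate(np.diff(p,axis=0)/1000): print(round(a0+st*(k+1),1),d.round(4),(p[k+1]+[566,28.9]).round(1))
E
python3 arc.py -105.5 -5 14
```

```text
-110.5 [-0.0095  0.0031] [525.7 -78.8]
-115.5 [-0.0092  0.0039] [516.5 -74.9]
-120.5 [-0.0089  0.0047] [507.6 -70.2]
-125.5 [-0.0084  0.0055] [499.2 -64.7]
-130.5 [-0.0079  0.0062] [491.3 -58.5]
-135.5 [-0.0073  0.0068] [484.  -51.7]
-140.5 [-0.0067  0.0075] [477.3 -44.2]
-145.5 [-0.006  0.008] [471.2 -36.2]
-150.5 [-0.0053  0.0085] [465.9 -27.7]
-155.5 [-0.0046  0.0089] [461.4 -18.8]
-160.5 [-0.0038  0.0093] [457.6  -9.5]
-165.5 [-0.0029  0.0096] [4.547e+02 1.000e-01]
-170.5 [-0.0021  0.0098] [452.6   9.9]
-175.5 [-0.0012  0.01  ] [451.4  19.9]
```

Emit:
{"fn": "apply_moves", "kwargs": {"increments": [[-1,0.002,-0.004,0,0,0,0],[-1,0,0,0,0,0,0],[-1,0,0,0,0,0,0],[-1,0,0,0,0,0,0],[-1,0,0,0,0,0,0]]}}

```text
time_s: 4.23
ee_pos: [535.1, -80.0, 160.2]
ee_rot: [179.9, -0.1, 157.8]
force: [0.4, 4.5, -0.4]
gripper_width: 23.6
gripper_force: 20.0
```

Emit:
{"fn": "apply_moves", "kwargs": {"increments": [[-1,-0.0095,0.0031,0,0,0,0],[-1,0,0,0,0,0,0],[-1,0,0,0,0,0,0]]}}

```text
time_s: 4.48
ee_pos: [525.2, -76.8, 160.2]
ee_rot: [179.9, -0.1, 157.8]
force: [-0.2, 5.9, -0.4]
gripper_width: 23.5
gripper_force: 20.0
```

Emit:
{"fn": "apply_moves", "kwargs": {"increments": [[-1,-0.0046,0.0015,0,0,0,0],[-1,-0.0046,0.0019,0,0,0,0],[-1,-0.0045,0.0021,0,0,0,0],[-1,-0.0044,0.0023,0,0,0,0],[-1,0,0,0,0,0,0]]}}

```text
time_s: 4.9
ee_pos: [508.1, -68.8, 160.2]
ee_rot: [179.8, 0.1, 157.8]
force: [2.8, 6.1, -3.2]
gripper_width: 23.6
gripper_force: 20.0
```

Emit:
{"fn": "apply_moves", "kwargs": {"increments": [[-1,-0.0042,0.0027,0,0,0,0],[-1,-0.0042,0.0028,0,0,0,0],[-1,-0.004,0.003,0,0,0,0],[-1,-0.0039,0.0032,0,0,0,0],[-1,0,0,0,0,0,0]]}}

```text
time_s: 5.32
ee_pos: [492.0, -57.5, 160.3]
ee_rot: [179.8, 0.1, 157.8]
force: [3.4, 5.6, -3.6]
gripper_width: 23.6
gripper_force: 20.0
```

Emit:
{"fn": "apply_moves", "kwargs": {"increments": [[-1,-0.0036,0.0034,0,0,0,0],[-1,-0.0035,0.0035,0,0,0,0],[-1,-0.0033,0.0038,0,0,0,0],[-1,-0.0032,0.0039,0,0,0,0],[-1,0,0,0,0,0,0]]}}

```text
time_s: 5.73
ee_pos: [477.6, -43.0, 160.3]
ee_rot: [179.9, 0.0, 157.8]
force: [4.5, 2.9, -3.8]
gripper_width: 23.3
gripper_force: 20.0
```

Emit:
{"fn": "apply_moves", "kwargs": {"increments": [[-1,-0.003,0.004,0,0,0,0],[-1,-0.003,0.004,0,0,0,0],[-1,-0.0026,0.0043,0,0,0,0],[-1,-0.0026,0.0043,0,0,0,0],[-1,0,0,0,0,0,0]]}}

```text
time_s: 6.15
ee_pos: [465.9, -26.3, 160.3]
ee_rot: [179.9, -0.0, 157.8]
force: [3.5, 3.5, -4.5]
gripper_width: 23.4
gripper_force: 20.0
```

Now at −151°; continuing to −175.5°.

Emit:
{"fn": "apply_moves", "kwargs": {"increments": [[-1,-0.0023,0.0044,0,0,0,0],[-1,-0.0023,0.0045,0,0,0,0],[-1,-0.0019,0.0046,0,0,0,0],[-1,-0.0019,0.0047,0,0,0,0],[-1,0,0,0,0,0,0]]}}

```text
time_s: 6.57
ee_pos: [457.4, -8.0, 160.3]
ee_rot: [179.9, -0.0, 157.8]
force: [4.0, 2.5, -4.4]
gripper_width: 23.7
gripper_force: 20.0
```

Emit:
{"fn": "apply_moves", "kwargs": {"increments": [[-1,-0.0015,0.0048,0,0,0,0],[-1,-0.0014,0.0048,0,0,0,0],[-1,-0.001,0.0049,0,0,0,0],[-1,0,0,0,0,0,0]]}}

```text
time_s: 6.9
ee_pos: [453.3, 6.5, 160.3]
ee_rot: [180.0, -0.1, 157.8]
force: [3.2, 2.8, -2.5]
gripper_width: 23.1
gripper_force: 20.0
```

Emit:
{"fn": "apply_moves", "kwargs": {"increments": [[-1,-0.0008,0.0049,0,0,0,0],[-1,-0.0006,0.0045,0,0,0,0],[-1,-0.0003,0.004,0,0,0,0],[-1,0,0,0,0,0,0],[-1,0,0,0,0,0,0]]}}

```text
time_s: 7.32
ee_pos: [451.3, 19.5, 160.4]
ee_rot: [180.0, -0.1, 157.8]
force: [0.5, 1.7, 0.1]
gripper_width: 23.3
gripper_force: 20.0
```

```bash
python3 - <<'E'
from h import *
s=status.state();print(s["ee_pos"],s["force"])
f=cams.grab_frame("top");np.save("t2.npy",f,allow_pickle=True)
i=f["color"][120:245,190:340,::-1]
cv2.imwrite("pics/t2.png",cv2.resize(i,None,fx=4.8,fy=4.8,interpolation=cv2.INTER_CUBIC))
f=cams.grab_frame("scene");i=f["color"][130:280,180:340,::-1]
cv2.imwrite("pics/s2.png",cv2.resize(i,None,fx=4,fy=4,interpolation=cv2.INTER_CUBIC))
E
```

```text
[451.34776946  19.4914872  160.3699075 ] [0.51413966 1.70739999 0.08809187]
```

View pics/t2.png

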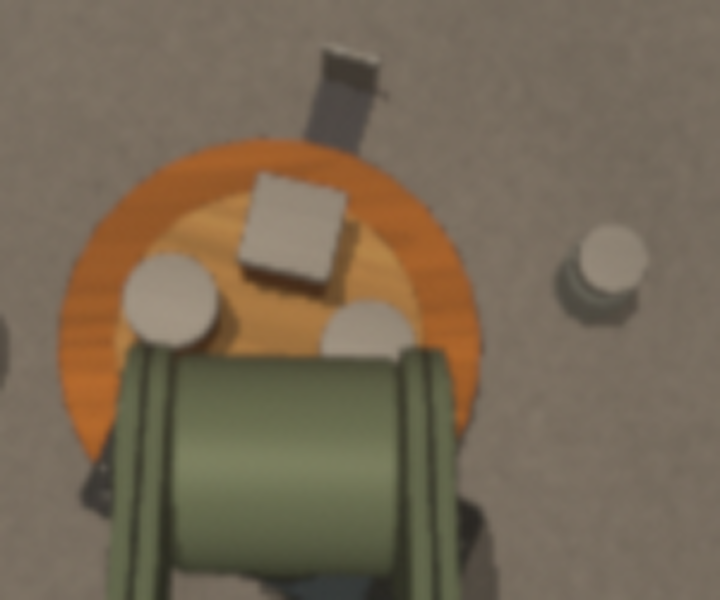

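View pics/s2.png

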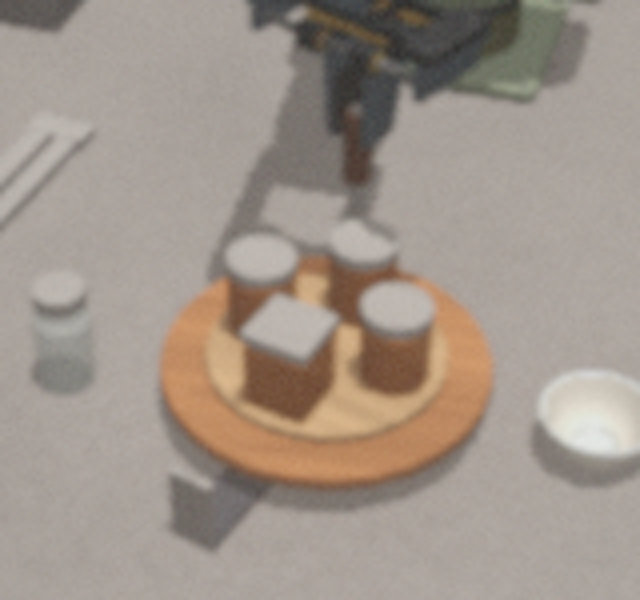

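The square jar's lid is centred at about (295,223), 13.8° off the axis, and the plate's line is at 13.6°. The grip is still held, so I'll let it settle and hand in.

Emit:
{"fn": "apply_moves", "kwargs": {"increments": [[-1,0,0,0,0,0,0],[-1,0,0,0,0,0,0],[-1,0,0,0,0,0,0],[-1,0,0,0,0,0,0],[-1,0,0,0,0,0,0]]}}

```text
time_s: 7.83
ee_pos: [451.6, 18.7, 160.4]
ee_rot: [-180.0, -0.1, 157.8]
force: [-2.4, 0.9, 2.2]
gripper_width: 23.2
gripper_force: 20.0
```

```bash
python3 -c "
from workcell import status,env
s=status.state();print(s['ee_pos'],s['gripper_force'],s['qvel'])
print(env.job_done())"
```

```text
[451.60694849  18.70261675 160.36609628] 20.00067561864853 [ 0.04133375  0.0080941  -0.00403207 -0.09848125  0.00557025 -0.03300269]
the job is handed in; nothing more can be done
None
```

I turned the carousel about 70° clockwise by its grip without meeting a stop; the square jar stood within about 1° of the front-plate line, and the job is handed in with the grip held at 20 N (no verdict was shown).

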